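# Set a probe arm over a chip with its friction peg and load the probe

### The job

On the small probe stand, turn the wooden thumb peg clockwise against its spring until the ring of the arm stands centrally over the big square chip on the circuit board, pressing the peg down into its tapered hole as you turn, so that it wedges and the arm stays there when you let go; press firmly, with about 15 newtons and never more than 20. Then take the probe from its grey rack and stand it in the arm's ring with its collar resting on the ring, the arm still over the chip. Leave the other things on the bench alone.

Things in the scene. Friction and masses are not known exactly. Their poses are not given: they have to be found in the camera images.
- peg: Friction peg with swing arm, one rigid part turning about a vertical axis, able to sink. Origin on that axis at bench height (when raised), z up, x along the arm to the ring 140 mm away. Under the wooden thumb piece: black hub 40 mm across, level aluminium arm. A spring (about 0.1 N m) pulls it anticlockwise from above, back to its stop where it starts; the chip is 0.6 to 1.05 rad clockwise.
- collet: Brass collar with the tapered hole, 54 mm across. Origin on the axis, at its underside. The raised peg (2 N lift spring) meets the taper after 1 to 3 mm, unknown; then sinks about 1 mm per 3 N if turned; stiffer if not. 12 to 18 N kept up over the last 0.2 rad or more of turning wedges it so it holds (up to 0.5 N m); 9 N, or pressing without turning, does not. Over 25 N is too hard.
- cap (a joint): How far the wooden thumb piece has been pushed down on its stiff spring relative to the peg: 0 as found, 1 mm per 20 N of push, so 1.25 mm at the limit of 25 N. Too fine to be read from this noisy value: feel the force.
- peg_grip (a point): Point on the turning axis inside the dark wooden thumb piece, a flat upright block 44 mm long (x, along the arm), 14 mm thick, 54 mm tall: the place to grip, across the thickness. 23 mm below its top, 32 mm above the hub's top; about 140 mm above the bench when raised.
- tip_ring (a point): Centre of the upper rim of the white plastic ring at the arm's end, 140 mm from the turning axis, about 108 mm above the bench when raised. The ring is 14 mm high, 39 mm across outside; its hole narrows from 27 mm at the rim to 21 mm below.
- chip (a point): Centre of the top face of the big square black chip (24 x 24 mm) in the middle of the green circuit board (76 x 116 mm, on a grey carrier, fixed), 22 mm above the bench. It lies at the same distance from the turning axis as the ring. The board's smaller parts are not meant.
- probe_grip (a point): Centre of the handle of the loose upright probe (60 g), the place to grip. Pointed steel shaft 14 mm across, 60 mm long; black collar 38 mm across, 6 mm high; grey round handle 18 mm across, 64 mm tall. z runs up along the probe; the tip is 98 mm and the collar's underside 38 mm below this point, the top 32 mm above.
- probe_collar (a point): Point on the probe's axis at the underside of its collar, 38 mm below probe_grip. In the rack it lies on the rack's top, 66 mm above the bench; in place it lies on the arm ring's rim.
- rack: Grey plastic block, fixed, 60 x 60 mm and 66 mm high, with a vertical 20 mm hole in which the probe stands. Origin at the centre of its underside.
- meter: Yellow hand multimeter lying on the bench, 170 x 85 x 36 mm; a bystander.
- mug: White mug, 80 mm across, 90 mm high; a bystander.
- driver: Screwdriver lying on the bench; a bystander.
- partbox: Small open cardboard parts box, 110 x 80 x 40 mm; a bystander.
Mind the look-alikes: they are no part of the job. Of the things that look like the part that bears peg, the smaller one is meant. Leave any white look-alike of the part that bears probe_grip alone.

How it is judged:
On the way:
1. the arm's ring is over the chip (within 8 mm) and stays there by itself with the peg let go (horizontal distance between tip_ring and chip below 0.008 m and contact force between each of the fingers, the arm and peg below 0.1 N), for 0.5 s.
At the end, for the whole second after the job is handed in: The arm's ring stands over the chip (centres within 8 mm seen from above) and stays there by itself; the probe stands upright (within 0.12 rad) in the ring, its collar resting on the rim (within 3 mm in height, 7 mm of centre) (horizontal distance between tip_ring and chip below 0.008 m and horizontal distance between probe_collar and tip_ring below 0.007 m and z of probe_collar in the frame of tip_ring between -0.004 and 0.003 m and angle between probe_grip's own z axis and vertical below 0.12 rad and angular speed of peg below 0.02 rad/s); the robot touches nothing.
It fails at once if the peg is forced: pushed down with more than 25 N (value of joint cap above 0.00125 m).
It fails at once if the multimeter is moved (distance of meter from where it was at the start of the episode above 0.03 m).
It fails at once if the mug is moved (distance of mug from where it was at the start of the episode above 0.03 m).
It fails at once if the screwdriver is moved (distance of driver from where it was at the start of the episode above 0.03 m).
It fails at once if the parts box is moved (distance of partbox from where it was at the start of the episode above 0.03 m).
It also fails if it takes over 56 s, if anything falls off the work surface, if the arm or the gripper's body presses on something with over 40 N, if the wrist force passes 120 N, or if a joint passes its speed limit or range.

### The arm

A 7-joint arm with a two-finger parallel gripper is mounted at the origin on the work surface. World frame = base frame: x ahead of the robot, y to its left, z up, the work surface at z = 0. Lengths are in m, angles in rad, forces in N, time in s.
With the tool pointing down it reaches from about 0.4 to 0.925 m from the base axis. Payload 5.6 kg.
Tool frame: the origin (TCP) lies where the fingers leave the gripper's body, on its centre line; the fingertips stand 73 mm ahead of it and the grasp point (between the pads) lies 54 mm ahead of it; z points along the fingers, y is the line along which they close (so a half turn about z gives the same grasp; the last joint's range is limited). The gripper opens to 85 mm and grips with 20 to 120 N. Pads are 22 mm wide; open, the fingers measure 114 mm over their backs; the gripper's body (76 mm by 85 mm) begins 54 mm behind the grasp point. The pads swing forward as they close: fully open they stand 13 mm farther back than shut.
Start: joints at [1.17, 0.468, -0.012, 1.603, 0.006, 1.071, -0.056], TCP at [0.228, -0.609, 0.304] pointing down, gripper open.
Joint ranges: [-2.53, 2.53], [-0.31, 2.02], [-1.57, 1.55], [0.28, 2.44], [-1.29, 4.43], [0.15, 1.84], [-2.92, 2.92]. Speed limits (rad/s): [2.57, 2.57, 3.14, 3.14, 3.14, 3.14, 3.14].

### API

Orientations are given as a unit quaternion [x, y, z, w].
In Python, from plant import arm, optics, ticket gives the robot as it stands.
- The arm moves only by the tool servo_tool, never from a script. Its argument "motion" is a list of rows, each a list of 7 numbers: the opening, from 0 (shut) to 1 (fully open), then the shift along the world's x, y, z scaled (see below), then the turn, a rotation vector about the world's x, y, z scaled (see below). In form: [[grip, tx, ty, tz, wx, wy, wz], ...]. A call has 1 to 8 rows; each row is the pose to reach, as a shift and turn from the pose commanded when the call began; what a row does not reach only later rows make up. The controller multiplies each number of a shift by 0.25 m and each number of a turn by 120 degrees. A row lasts 1/10 s, in which the tool goes at most 50 mm and 8.59 degrees, less where a joint would pass 70% of its speed; a pose out of reach is approached as far as the arm can. A call with a number of a shift or a turn outside -1 to 1 is refused whole. A call with a gripper value outside its range is refused whole. The fingers move at their own pace and stop on an object; "force" is the grip in N (left out, the last holds). Time passes only in rows, so rows that repeat a pose let the fingers close. It gives the time, the measured TCP pose, the force, the opening and the grip force at its end, in the units of the state.
- arm.get_state(): the state, without advancing time (a new reading comes with each control period).
- optics.snapshot(name): name is "side" or "top"; returns the picture (420x560x3 uint8, red, green, blue); there is no depth.
- optics.camera_info(name): a dict with "vfov" (degrees; the focal length in pixels is half the picture's height over the tangent of half this angle, whatever the lens; pixels are square), "cx", "cy" (the principal point, pixels), "distortion" ([k1, k2, p1, p2, k3] as OpenCV has them; the pictures are not rectified), "world_from_camera" (4x4, takes a point from camera to world coordinates). Camera axes: x right, y up, looking along -z (the intrinsics and any distortion apply to the point x, -y, -z); pixel columns grow to the right and rows downward; lengths in m; the calibration is good to about 2 mm. A picture is of the moment at which its call begins. camera_info takes no time and is no camera call.
- ticket.close_job(): hands the job in; it is judged then, once.
The state is a dict: "time_s": time; "joint_positions": joint angles; "qd": joint speeds; "joint_efforts": joint torques, N m; "ee_pos": TCP position; "tcp_rot": TCP orientation; "contact_force": force on the tool from outside, world axes, zero at the start; "moment": the same for the moment, N m; "opening": finger opening in m; "grip_force": force on a finger pad.
Only numpy, scipy, OpenCV 4.12 (cv2) and the standard library are available. Lean on these libraries where they do the work, as an engineer would, in place of code of your own. Each camera call takes 0.05 s, during which the arm holds its last target. There are 200 camera calls.

## Working session

There is one attempt and no reset: what is moved stays moved. The work goes in short steps, Python scripts to look and compute and a tool call to move; the robot and the scene stay as the last step left them, time stands still between calls to the robot, and variables do not carry over. Pictures are saved under pics/ and viewed, at most 12 in all, crops included, and the job is handed in when it is done.

Besides the shell and the picture viewer there is one more tool, called after "Emit:" in YAML: its name, and indented under it one key for each argument. servo_tool: Moves the arm, as the interface text tells. Its arguments: {"type":"object","properties":{"motion":{"type":"array","items":{"type":"array","items":{"type":"number","minimum":-1,"maximum":1}}},"force":{"type":"number"}},"required":["motion"]}

```bash
mkdir -p pics; cat > h.py <<'E'
import numpy as np, cv2
from plant import arm, optics, ticket
def cam(n):
    i=optics.camera_info(n); f=210/np.tan(np.radians(i["vfov"])/2)
    return np.array([[f,0,i["cx"]],[0,f,i["cy"]],[0,0,1]]),np.array(i["distortion"],float),np.array(i["world_from_camera"])
def ray(n,uv):
    K,d,T=cam(n); p=cv2.undistortPoints(np.array([[uv]],float),K,d)[0,0]
    return T[:3,3],T[:3,:3]@np.array([p[0],-p[1],-1])
def atz(n,uv,z):
    o,r=ray(n,uv); return o+r*(z-o[2])/r[2]
def proj(n,P):
    K,d,T=cam(n); q=(np.array(P)-T[:3,3])@T[:3,:3]*[1,-1,-1]
    return cv2.projectPoints(q.reshape(1,3),np.zeros(3),np.zeros(3),K,d)[0].ravel()
def snap(n,fn,crop=None,s=1):
    im=optics.snapshot(n)[:,:,::-1]
    if crop: a,b,c,e=crop; im=im[b:e,a:c]
    cv2.imwrite("pics/"+fn,cv2.resize(im,None,fx=s,fy=s,interpolation=cv2.INTER_CUBIC))
E
python3 - <<'E'
from h import *
snap("top","t0.png",s=1.4); snap("side","s0.png",s=1.4)
for n in("top","side"): print(n,cam(n))
print(arm.get_state())
E
```

```text
top (array([[477.87542962,   0.        , 275.59809141],
       [  0.        , 477.87542962, 207.73846033],
       [  0.        ,   0.        ,   1.        ]]), array([-0.15226339,  0.        ,  0.        ,  0.        ,  0.        ]), array([[-0.02929386,  0.99727133, -0.06776256,  0.42613286],
       [-0.99955853, -0.0288896 ,  0.00693826,  0.07521167],
       [ 0.00496169,  0.06793589,  0.99767735,  1.40698378],
       [ 0.        ,  0.        ,  0.        ,  1.        ]]))
side (array([[386.68968702,   0.        , 274.96564821],
       [  0.        , 386.68968702, 205.12701639],
       [  0.        ,   0.        ,   1.        ]]), array([0.02188451, 0.        , 0.        , 0.        , 0.        ]), array([[-0.91240239,  0.25869775, -0.31717085,  0.19538253],
       [-0.40919205, -0.59387284,  0.69273149,  0.80235554],
       [-0.00915108,  0.76183366,  0.64770806,  0.79804645],
       [ 0.        ,  0.        ,  0.        ,  1.        ]]))
{'time_s': 0.1, 'joint_positions': array([ 1.16998676,  0.46830433, -0.01161599,  1.60353008,  0.00601899,
        1.07141048, -0.05631671]), 'qd': array([ 1.58746318e-03, -1.78001880e-03,  1.51472190e-03, -2.05843679e-03,
        6.25757100e-05, -2.03132572e-04,  1.96300992e-03]), 'joint_efforts': array([ 7.64657398e-04, -5.33523595e+01,  2.13003648e-02, -2.51967502e+01,
        1.13954427e-02,  4.32995323e-03, -3.94060055e-05]), 'ee_pos': array([ 0.22745884, -0.60848871,  0.30302423]), 'tcp_rot': array([ 9.84044222e-01,  1.77922214e-01, -2.06065643e-04, -7.82281397e-04]), 'contact_force': array([-0.31436836,  0.52157274,  0.54866544]), 'moment': array([ 0.01105325, -0.00448951,  0.03419044]), 'grip_force': 0.0, 'opening': 0.08547332095510095}
```

View pics/t0.png

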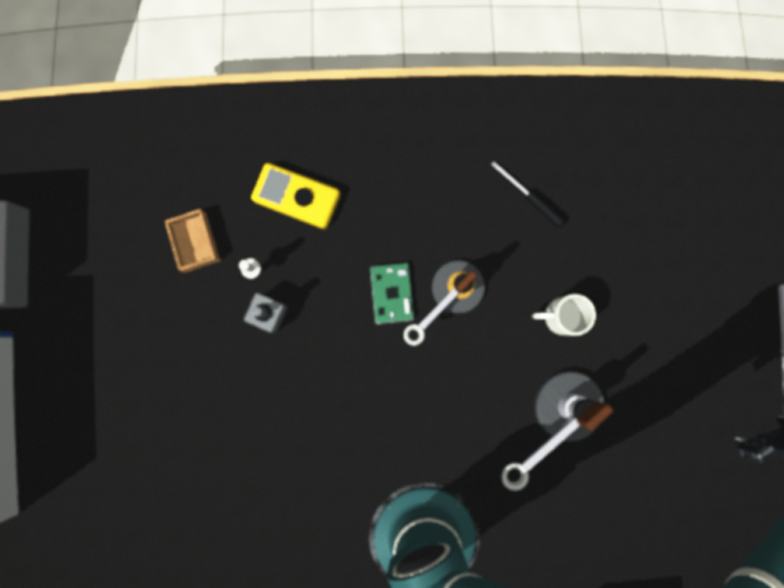

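View pics/s0.png

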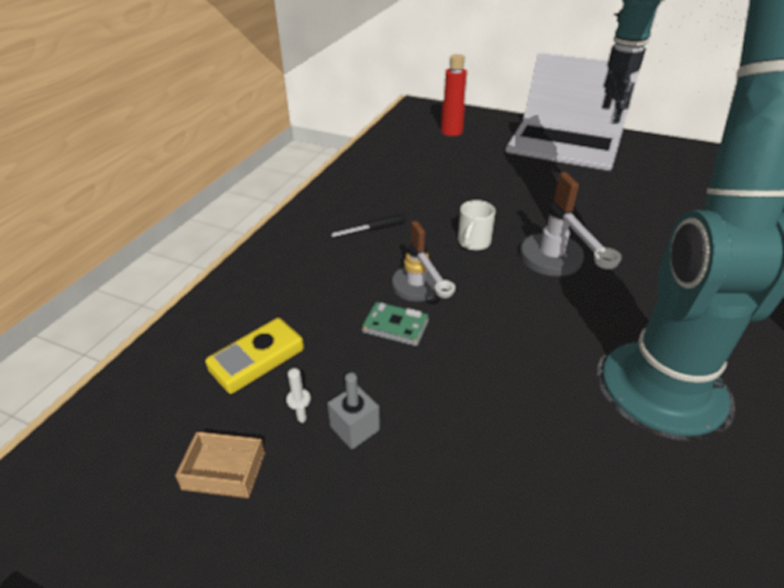

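Top view (784-px picture): there are two stands, a small one with a brass collar at (458,286) and a larger, all-grey one at (572,405). The small one is meant, as it has the brass collet and the board beside it. There are also two probes: a white one at (250,268), which is the look-alike, and the grey one in the grey rack at (265,312), which is meant. I'll confirm both in an enlarged crop.

```bash
python3 - <<'E'
from h import *
snap("top","t1.png",(165,170,365,260),4)
snap("side","s1.png",(225,145,345,325),3.3)
E
```

```text
(no output)
```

View pics/t1.png

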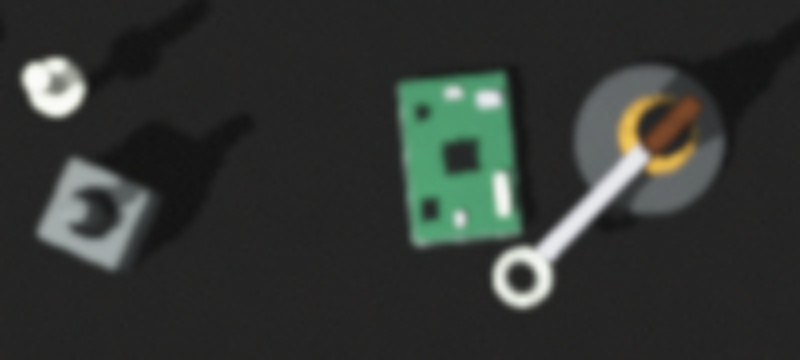

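View pics/s1.png

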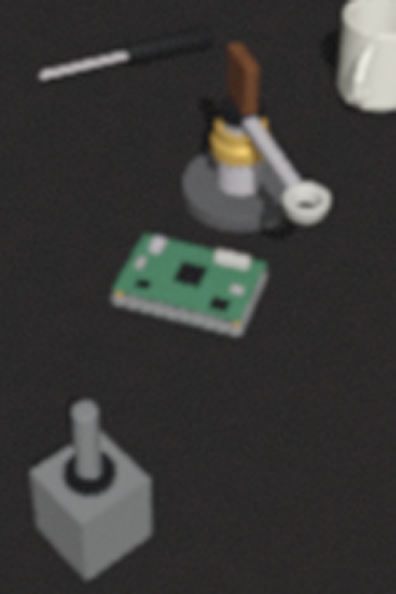

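Both confirmed. Top crop: the small brass stand's base is at (650,139), ring (523,277), chip (461,156), and the grey probe's collar in the grey rack (92,213). In the side crop, the thumb top is at (240,47) and the grey handle top at (84,408).

```bash
python3 - <<'E'
from h import *
T=lambda u,v:(165+u/4,170+v/4)
S=lambda u,v:(225+u/3.3,145+v/3.3)
for nm,n,uv,z in [("ring","top",T(523,277),.108),("ringS","side",S(306,200),.108),("chip","top",T(461,156),.022),("chipS","side",S(190,273),.022),
 ("base","top",T(650,139),.01),("brass","top",T(657,134),.075),("thumbtop","top",T(684,113),.163),("thumbtopS","side",S(240,47),.163),
 ("collar","top",T(92,213),.072),("collarS","side",S(90,472),.072),("handtopS","side",S(85,408),.136),("handtop","top",T(98,214),.136),("collbotS","side",S(90,480),.066)]:
    print(nm,atz(n,uv,z).round(4))
E
```

```text
ring [0.427 0.014 0.108]
ringS [0.4248 0.0193 0.108 ]
chip [0.5161 0.0522 0.022 ]
chipS [0.5138 0.0558 0.022 ]
base [ 0.5254 -0.0872  0.01  ]
brass [ 0.5241 -0.0847  0.075 ]
thumbtop [ 0.531  -0.0924  0.163 ]
thumbtopS [ 0.5302 -0.0938  0.163 ]
collar [0.4803 0.3129 0.072 ]
collarS [0.4778 0.3171 0.072 ]
handtopS [0.4799 0.3139 0.136 ]
handtop [0.4769 0.2975 0.136 ]
collbotS [0.4771 0.3193 0.066 ]
```

Emit:
servo_tool:
  motion:
    - [1,0.15,0.05,0.1,0,0,0.06]
    - [1,0.3,0.1,0.2,0,0,0.12]
    - [1,0.5,0.2,0.2,0,0,0.19]
    - [1,0.7,0.3,0.2,0,0,0.26]
    - [1,0.85,0.36,0.2,0,0,0.33]
    - [1,1,0.4,0.2,0,0,0.4]
    - [1,1,0.4,0.2,0,0,0.45]
    - [1,1,0.4,0.2,0,0,0.45]

```text
time_s: 1.0
ee_pos: [0.4789, -0.5077, 0.3531]
tcp_rot: [0.795, 0.606, 0.0, -0.001]
contact_force: [-0.8, 0.1, -0.4]
opening: 0.085
grip_force: 0.0
```

Emit:
servo_tool:
  motion:
    - [1,0.02,0.12,0,0,0,0.06]
    - [1,0.04,0.3,0,0,0,0.12]
    - [1,0.08,0.48,0,0,0,0.18]
    - [1,0.12,0.66,0,0,0,0.24]
    - [1,0.15,0.82,0,0,0,0.3]
    - [1,0.18,0.94,0,0,0,0.35]
    - [1,0.18,1,0,0,0,0.4]
    - [1,0.18,1,0,0,0,0.4]

```text
time_s: 1.8
ee_pos: [0.5223, -0.2573, 0.3542]
tcp_rot: [0.481, 0.877, -0.0, -0.0]
contact_force: [-0.3, -0.4, 0.6]
opening: 0.0851
grip_force: 0.0
```

Emit:
servo_tool:
  motion:
    - [1,0,0.1,0,0,0,0.03]
    - [1,0,0.28,-0.05,0,0,0.06]
    - [1,0,0.46,-0.1,0,0,0.096]
    - [1,0,0.6,-0.2,0,0,0.096]
    - [1,0,0.68,-0.3,0,0,0.096]
    - [1,0,0.68,-0.35,0,0,0.096]
    - [1,0,0.68,-0.37,0,0,0.096]

```text
time_s: 2.5
ee_pos: [0.522, -0.0903, 0.2601]
tcp_rot: [0.392, 0.92, -0.001, -0.001]
contact_force: [-0.0, -0.5, -0.7]
opening: 0.0857
grip_force: 0.0
```

```bash
python3 - <<'E'
from h import *
from scipy.spatial.transform import Rotation as R
s=arm.get_state(); M=R.from_quat(s["tcp_rot"]).as_matrix()
print(s["ee_pos"],s["joint_positions"].round(2),np.degrees(np.arctan2(M[1,1],M[0,1])),s["contact_force"],proj("side",s["ee_pos"]),proj("side",[.526,-.087,.163]))
snap("side","s2.png",(225,85,345,255),3.3)
E
```

```text
[ 0.52196767 -0.09029433  0.26009342] [ 0.6   0.39 -0.6   1.91  0.28  0.93  0.63] 43.84674648136063 [-0.01287121 -0.54583975 -0.65876504] [301.07621659 131.08243383] [298.22204805 160.7496418 ]
```

View pics/s2.png

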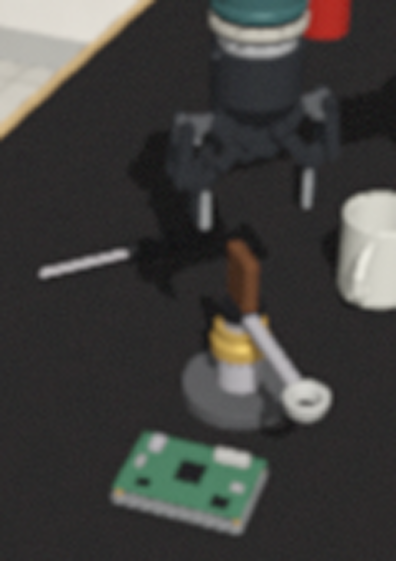

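```bash
python3 - <<'E'
from h import *
p=arm.get_state()["ee_pos"]
print(proj("side",[p[0],p[1],.2]))
S=lambda u,v:(225+u/3.3,85+v/3.3)
for uv in[(242,249),(240,246)]:print(atz("side",S(*uv),.163))
for z in(.19,.2):print(atz("side",S(256,214),z))
# block mid (axis) & hub/collar
print(atz("side",S(245,276),.136),atz("side",S(240,335),.075))
E
```

```text
[300.35963727 149.56661394]
[ 0.52626746 -0.08856412  0.163     ]
[ 0.52965327 -0.09229915  0.163     ]
[ 0.5211167  -0.10690531  0.19      ]
[ 0.51575964 -0.0919515   0.2       ]
[ 0.52193275 -0.08714055  0.136     ] [ 0.52159108 -0.07889014  0.075     ]
```

Emit:
servo_tool:
  motion:
    - [1,0.006,0.015,-0.06,0,0,0]
    - [1,0.006,0.015,-0.16,0,0,0]
    - [1,0.006,0.015,-0.23,0,0,0]
    - [1,0.006,0.015,-0.262,0,0,0]
    - [1,0.006,0.015,-0.262,0,0,0]
    - [1,0.006,0.015,-0.262,0,0,0]

```text
time_s: 3.15
ee_pos: [0.5247, -0.0854, 0.1965]
tcp_rot: [0.391, 0.92, 0.0, 0.001]
contact_force: [0.5, -0.4, 1.2]
opening: 0.0853
grip_force: 0.0
```

Emit:
servo_tool:
  motion:
    - [0.5,0,0,0,0,0,0]
    - [0.3,0,0,0,0,0,0]
    - [0.1,0,0,0,0,0,0]
    - [0,0,0,0,0,0,0]
    - [0,0,0,0,0,0,0]
    - [0,0,0,0,0,0,0]
  force: 60

```text
time_s: 3.75
ee_pos: [0.5246, -0.0847, 0.1962]
tcp_rot: [0.39, 0.921, 0.0, 0.001]
contact_force: [1.8, 0.8, 1.0]
opening: 0.0132
grip_force: 60.6
```

Emit:
servo_tool:
  motion:
    - [0,0,0,-0.004,0,0,-0.02]
    - [0,0,0,-0.008,0,0,-0.04]
    - [0,0,0,-0.012,0,0,-0.06]
    - [0,0,0,-0.012,0,0,-0.08]
    - [0,0,0,-0.012,0,0,-0.1]
    - [0,0,0,-0.012,0,0,-0.1]

```text
time_s: 4.35
ee_pos: [0.5248, -0.0845, 0.1935]
tcp_rot: [0.484, 0.875, 0.001, 0.001]
contact_force: [1.5, 1.1, 2.9]
opening: 0.0131
grip_force: 60.9
```

```bash
python3 - <<'E'
from h import *
for i in range(3):
  s=arm.get_state(); print(s["ee_pos"],s["contact_force"],s["moment"],s["tcp_rot"]); optics.snapshot("top")
E
```

```text
[ 0.52484738 -0.08451423  0.1934655 ] [1.46986512 1.1000027  2.89853821] [ 0.42013311 -0.25361542  0.09082753] [4.84421461e-01 8.74834255e-01 5.73939398e-04 7.38023087e-04]
[ 0.52486125 -0.08451131  0.19345414] [1.63196012 1.60287467 3.93050043] [ 0.46398854 -0.32740734  0.08030258] [4.84022890e-01 8.75054787e-01 6.10421961e-04 7.67108546e-04]
[ 0.52485187 -0.08454891  0.19340264] [2.43116685 2.21413143 4.08693915] [ 0.61528499 -0.31526801  0.08206164] [4.84018168e-01 8.75057404e-01 6.36890904e-04 7.40165833e-04]
```

Emit:
servo_tool:
  motion:
    - [0,0,0,-0.003,0,0,-0.015]
    - [0,0,0,-0.006,0,0,-0.03]
    - [0,0,0,-0.009,0,0,-0.045]
    - [0,0,0,-0.009,0,0,-0.05]

```text
time_s: 4.9
ee_pos: [0.5251, -0.0846, 0.1918]
tcp_rot: [0.53, 0.848, 0.001, 0.001]
contact_force: [1.4, 2.0, 7.9]
opening: 0.0132
grip_force: 61.9
```

Emit:
servo_tool:
  motion:
    - [0,0,0,-0.004,0,0,-0.012]
    - [0,0,0,-0.008,0,0,-0.024]
    - [0,0,0,-0.01,0,0,-0.03]
    - [0,0,0,-0.01,0,0,-0.034]

```text
time_s: 5.3
ee_pos: [0.5253, -0.0844, 0.1903]
tcp_rot: [0.559, 0.829, 0.001, 0.001]
contact_force: [-0.3, 3.0, 16.6]
opening: 0.0129
grip_force: 63.0
```

```bash
python3 - <<'E'
from h import *
for i in range(3):
  s=arm.get_state(); print(s["ee_pos"],s["contact_force"],s["moment"][2],2*np.degrees(np.arctan2(s["tcp_rot"][1],s["tcp_rot"][0]))); optics.snapshot("top")
E
```

```text
[ 0.52531461 -0.08443009  0.19026482] [-0.25266615  3.01697673 16.63128517] 0.2549587322091293 111.96568546461236
[ 0.52532926 -0.08441389  0.19025028] [-0.84167016  3.27465972 16.7333399 ] 0.1813357746556274 111.94198473793365
[ 0.5253169  -0.08445766  0.19025284] [-0.26252017  2.75153041 17.45840455] 0.19781296193966574 111.96448075190266
```

Emit:
servo_tool:
  motion:
    - [0,0,0,0,0,0,-0.012]
    - [0,0,0,0,0,0,-0.024]
    - [0,0,0,-0.001,0,0,-0.036]
    - [0,0,0,-0.001,0,0,-0.04]

```text
time_s: 5.85
ee_pos: [0.5253, -0.0844, 0.1898]
tcp_rot: [0.594, 0.805, 0.001, 0.001]
contact_force: [0.5, 2.1, 15.1]
opening: 0.0129
grip_force: 62.8
```

Emit:
servo_tool:
  motion:
    - [0,0,0,-0.0005,0,0,-0.012]
    - [0,0,0,-0.001,0,0,-0.024]
    - [0,0,0,-0.001,0,0,-0.036]
    - [0,0,0,-0.001,0,0,-0.05]
    - [0,0,0,-0.001,0,0,-0.055]

```text
time_s: 6.35
ee_pos: [0.5254, -0.0844, 0.1895]
tcp_rot: [0.639, 0.769, 0.001, 0.001]
contact_force: [0.3, 2.5, 13.7]
opening: 0.0132
grip_force: 62.6
```

```bash
python3 - <<'E'
from h import *
s=arm.get_state(); print(s["ee_pos"],s["contact_force"],s["moment"],2*np.degrees(np.arctan2(s["tcp_rot"][1],s["tcp_rot"][0])))
snap("side","s3.png",(225,145,345,255),5)
snap("top","t3.png",(225,140,365,260),5)
E
```

```text
[ 0.52542994 -0.08438495  0.18948021] [ 0.34202654  2.51676359 13.71832835] [0.87120774 0.26148443 0.3657796 ] 100.55543742328346
```

View pics/t3.png

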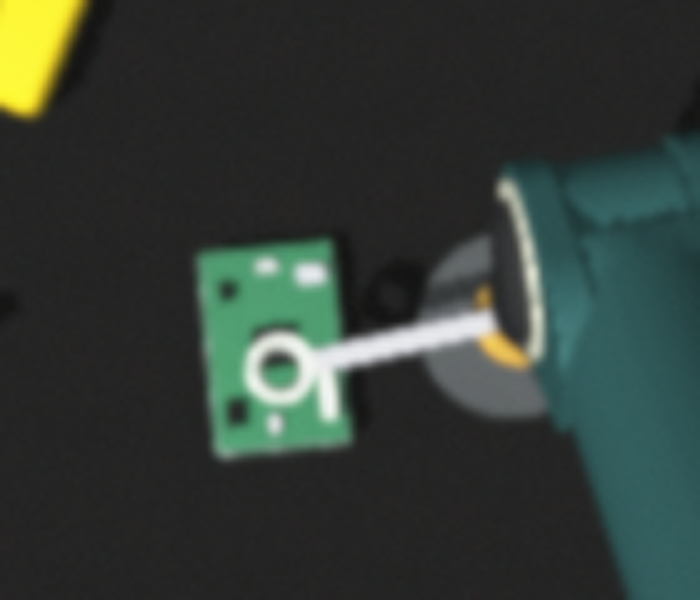

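The ring, at (281,368) in the crop, is a little short of the chip, at about (276,345). I'll work out the remaining angle.

```bash
python3 - <<'E'
from h import *
r=atz("top",(225+281/5,140+368/5),.101)[:2]; c=np.array([.5161,.0522])
print(r)
for a in([.5250,-.0865],[.5235,-.0865],[.526,-.085]):
    f=lambda p:np.degrees(np.arctan2(*(p-a)[::-1])); print(f(r),f(c),f(r)-f(c),np.linalg.norm(r-a),np.linalg.norm(c-a))
E
```

```text
[0.49831691 0.05127284]
100.96103059279247 93.67148009975487 7.289550493037595 0.14033296996734393 0.13898525101607004
100.35857420473553 93.05398096629318 7.304593238442351 0.14005550035098566 0.13889726419191992
101.48307087521307 94.12716340931101 7.355907465902064 0.1390562480888568 0.13755671557579444
```

Emit:
servo_tool:
  motion:
    - [0,0,0,-0.002,0,0,-0.012]
    - [0,0,0,-0.003,0,0,-0.024]
    - [0,0,0,-0.003,0,0,-0.036]
    - [0,0,0,-0.003,0,0,-0.048]
    - [0,0,0,-0.0035,0,0,-0.056]
    - [0,0,0,-0.0035,0,0,-0.062]
    - [0,0,0,-0.0035,0,0,-0.062]

```text
time_s: 7.15
ee_pos: [0.5256, -0.0843, 0.1889]
tcp_rot: [0.687, 0.726, 0.001, 0.001]
contact_force: [-0.5, 3.1, 15.9]
opening: 0.0134
grip_force: 62.8
```

```bash
python3 - <<'E'
from h import *
s=arm.get_state(); print(s["ee_pos"],s["contact_force"],s["moment"],2*np.degrees(np.arctan2(s["tcp_rot"][1],s["tcp_rot"][0])))
snap("top","t4.png",(225,140,365,260),5)
E
```

```text
[ 0.52556541 -0.0843388   0.18886525] [-0.54854581  3.12048969 15.9007178 ] [0.97129443 0.28474122 0.21619629] 93.13616654927142
```

View pics/t4.png

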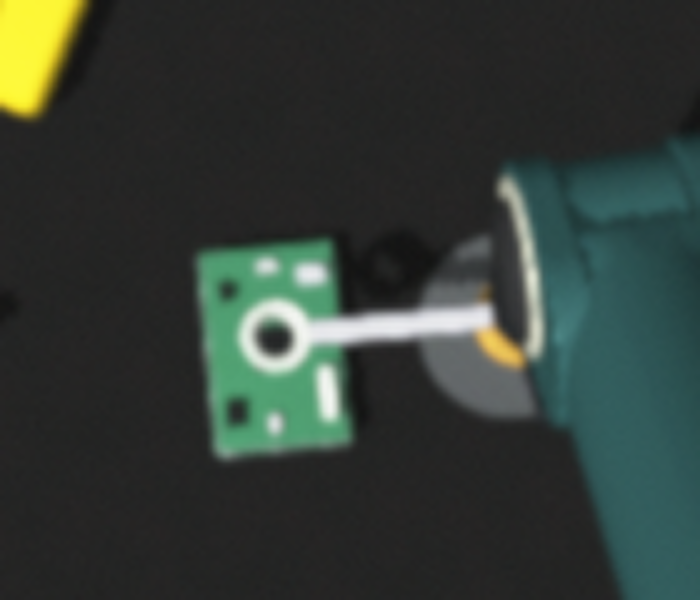

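The ring, at (275,335), now encloses the chip centrally (x≈0.516 against 0.516). Letting go.

Emit:
servo_tool:
  motion:
    - [0.2,0,0,0,0,0,0]
    - [0.5,0,0,0,0,0,0]
    - [0.9,0,0,0,0,0,0]
    - [1,0,0,0,0,0,0]
    - [1,0,0,0.05,0,0,0]
    - [1,0,0,0.15,0,0,0]
    - [1,0,0,0.3,0,0,0]
    - [1,0,0,0.5,0,0,0]

```text
time_s: 8.0
ee_pos: [0.5229, -0.085, 0.3121]
tcp_rot: [0.688, 0.726, -0.001, -0.002]
contact_force: [1.3, -1.4, -0.6]
opening: 0.0856
grip_force: 0.0
```

```bash
python3 - <<'E'
from h import *
s=arm.get_state(); print(s["ee_pos"],s["contact_force"],s["opening"],s["joint_positions"].round(2))
a=optics.snapshot("top")[140:260,225:365,::-1]; b=optics.snapshot("side")[145:255,225:345,::-1]
a=cv2.resize(a,None,fx=3,fy=3); b=cv2.resize(b,(a.shape[1]*360//420,a.shape[0]))
cv2.imwrite("pics/c5.png",np.hstack([a,b]))
E
```

```text
[ 0.52285335 -0.08504011  0.31212066] [ 1.3155975  -1.39391549 -0.58582918] 0.08558341646978065 [ 0.47  0.3  -0.44  1.86  0.15  1.02  0.02]
```

View pics/c5.png

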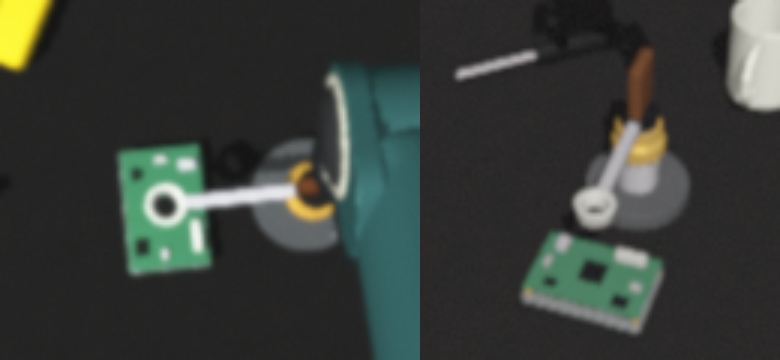

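The arm holds by itself with the ring at (165,204), over the chip. Next is the probe.

Emit:
servo_tool:
  motion:
    - [1,0,0.1,0,0,0,-0.04]
    - [1,0,0.28,0,0,0,-0.1]
    - [1,0,0.46,0,0,0,-0.16]
    - [1,0,0.64,0,0,0,-0.22]
    - [1,0,0.82,0,0,0,-0.28]
    - [1,0,0.94,0,0,0,-0.34]
    - [1,0,1,0,0,0,-0.4]
    - [1,0,1,0,0,0,-0.4]

```text
time_s: 8.9
ee_pos: [0.5234, 0.1678, 0.3121]
tcp_rot: [0.923, 0.386, 0.0, -0.0]
contact_force: [0.7, -0.7, 0.2]
opening: 0.0854
grip_force: 0.0
```

Emit:
servo_tool:
  motion:
    - [1,-0.04,0.1,0,0,0,0]
    - [1,-0.08,0.25,0,0,0,0]
    - [1,-0.12,0.4,-0.05,0,0,0]
    - [1,-0.16,0.52,-0.12,0,0,0]
    - [1,-0.176,0.59,-0.2,0,0,0]
    - [1,-0.176,0.59,-0.25,0,0,0]
    - [1,-0.176,0.59,-0.25,0,0,0]

```text
time_s: 9.6
ee_pos: [0.4801, 0.3101, 0.2474]
tcp_rot: [0.923, 0.384, -0.002, 0.001]
contact_force: [0.0, 0.7, -0.3]
opening: 0.0855
grip_force: 0.0
```

```bash
python3 - <<'E'
from h import *
s=arm.get_state(); p=s["ee_pos"]; print(p,s["joint_positions"].round(2),s["contact_force"])
snap("side","s6.png",(200,200,360,320),5)
print((proj("side",[p[0],p[1],p[2]-.06])-[200,200])*5)
E
```

```text
[0.48005806 0.3100552  0.24739848] [-0.29  0.45 -0.43  1.82  0.23  0.92 -1.61] [ 0.04468685  0.71726804 -0.32336546]
[251.53551875 257.70083141]
```

View pics/s6.png

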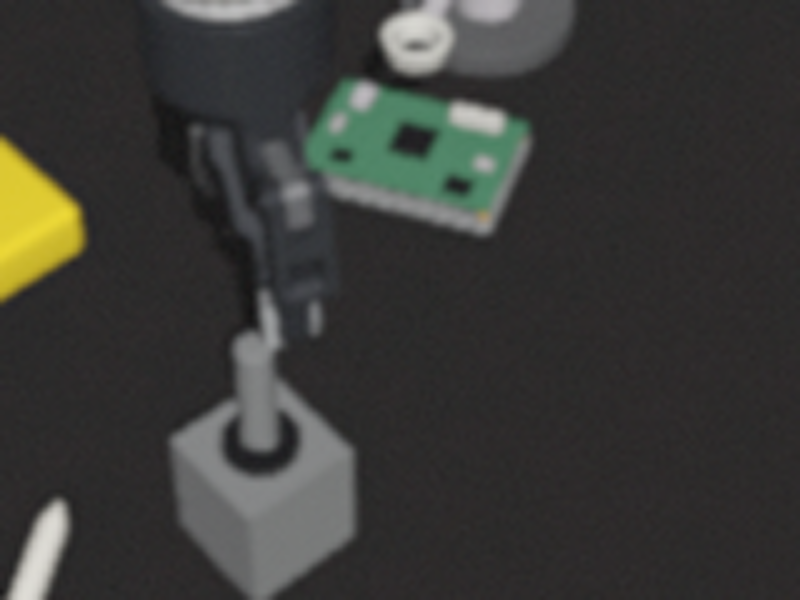

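The probe stands upright in the rack, with its handle top at (253,342) and its collar at (260,437). It's directly below the gripper, so I'll descend in two stages.

Emit:
servo_tool:
  motion:
    - [1,0,0.01,0,0,0,0]
    - [1,0,0.012,-0.06,0,0,0]
    - [1,0,0.012,-0.12,0,0,0]
    - [1,0,0.012,-0.15,0,0,0]
    - [1,0,0.012,-0.15,0,0,0]

```text
time_s: 10.15
ee_pos: [0.4794, 0.3146, 0.2099]
tcp_rot: [0.924, 0.383, -0.002, 0.0]
contact_force: [-0.3, -0.1, 0.1]
opening: 0.0854
grip_force: 0.0
```

Emit:
servo_tool:
  motion:
    - [1,0,0,-0.06,0,0,0]
    - [1,0,0,-0.13,0,0,0]
    - [1,0,0,-0.19,0,0,0]
    - [1,0,0,-0.206,0,0,0]
    - [1,0,0,-0.206,0,0,0]

```text
time_s: 10.65
ee_pos: [0.4798, 0.3153, 0.1594]
tcp_rot: [0.924, 0.384, -0.001, 0.0]
contact_force: [0.7, -0.3, 0.8]
opening: 0.0852
grip_force: 0.0
```

Emit:
servo_tool:
  motion:
    - [0.6,0,0,0,0,0,0]
    - [0.4,0,0,0,0,0,0]
    - [0.25,0,0,0,0,0,0]
    - [0.1,0,0,0,0,0,0]
    - [0,0,0,0,0,0,0]
    - [0,0,0,0,0,0,0]
    - [0,0,0,0,0,0,0]
  force: 30

```text
time_s: 11.35
ee_pos: [0.4803, 0.3154, 0.1606]
tcp_rot: [0.924, 0.383, 0.0, 0.0]
contact_force: [-0.5, -0.6, 2.4]
opening: 0.0176
grip_force: 30.6
```

Emit:
servo_tool:
  motion:
    - [0,0,0,0.04,0,0,0]
    - [0,0,0,0.12,0,0,0]
    - [0,0,0,0.24,0,0,0]
    - [0,0,0,0.36,0,0,0]
    - [0,0,0,0.46,0,0,0]
    - [0,0,0,0.5,0,0,0]
    - [0,0,0,0.5,0,0,0]
  force: 45

```text
time_s: 12.05
ee_pos: [0.4805, 0.3157, 0.2868]
tcp_rot: [0.924, 0.383, 0.001, -0.0]
contact_force: [-0.1, 0.2, -0.9]
opening: 0.0169
grip_force: 43.8
```

```bash
python3 - <<'E'
from h import *
s=arm.get_state(); print(s["ee_pos"],s["contact_force"],s["opening"])
for uv in[(225+275/5,140+335/5),(225+165/3,140+204/3)]: print(atz("top",uv,.1015))
S=lambda u,v:(200+u/5,200+v/5)
print(atz("side",S(415,38),.1015))  # ring rim, s6
print(atz("side",S(415,141),.022))
E
```

```text
[0.48048676 0.31572909 0.28678014] [-0.07674611  0.18872596 -0.898375  ] 0.016855096543259677
[0.51647885 0.054023   0.1015    ]
[0.51373518 0.05410513 0.1015    ]
[0.51182984 0.05814866 0.1015    ]
[0.51189011 0.05714574 0.022     ]
```

Emit:
servo_tool:
  motion:
    - [0,0.01,-0.08,0,0,0,0]
    - [0,0.03,-0.22,0,0,0,0]
    - [0,0.06,-0.38,0,0,0,0]
    - [0,0.08,-0.54,0,0,0,0]
    - [0,0.1,-0.7,0,0,0,0]
    - [0,0.12,-0.85,0,0,0,0]
    - [0,0.136,-0.94,0,0,0,0]
    - [0,0.136,-1,0,0,0,0]

```text
time_s: 12.85
ee_pos: [0.5137, 0.0625, 0.2835]
tcp_rot: [0.924, 0.382, -0.002, -0.0]
contact_force: [-0.8, 0.2, -0.5]
opening: 0.017
grip_force: 43.9
```

Emit:
servo_tool:
  motion:
    - [0,0,-0.03,0,0,0,0]
    - [0,0,-0.044,0,0,0,0]
    - [0,0,-0.044,0,0,0,0]
    - [0,0,-0.044,0,0,0,0]

```text
time_s: 13.25
ee_pos: [0.5139, 0.0555, 0.285]
tcp_rot: [0.923, 0.384, -0.0, -0.0]
contact_force: [-0.6, -0.2, -0.8]
opening: 0.0172
grip_force: 43.9
```

```bash
python3 - <<'E'
from h import *
s=arm.get_state(); print(s["ee_pos"],s["contact_force"],s["opening"])
a=optics.snapshot("side")[110:240,220:340,::-1];b=optics.snapshot("top")[165:245,245:325,::-1]
cv2.imwrite("pics/c7.png",np.hstack([cv2.resize(a,(480,520),interpolation=2),cv2.resize(b,(320,320),interpolation=2).__class__((520,320,3),np.uint8)*0+cv2.copyMakeBorder(cv2.resize(b,(320,320),interpolation=2),0,200,0,0,0)]))
E
```

```text
[0.51390299 0.05546523 0.28501528] [-0.58054055 -0.22082893 -0.83397409] 0.017213901592283202
```

View pics/c7.png

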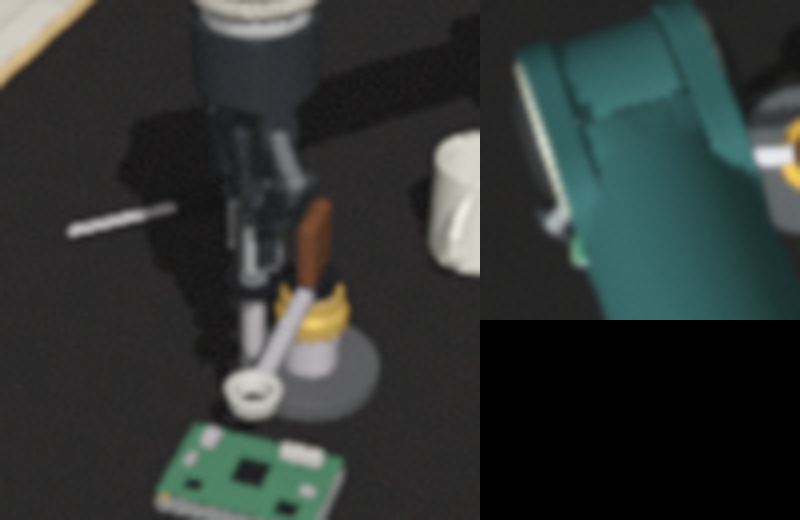

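The probe hangs upright with its collar at (254,293) and its tip at (252,360), directly above the ring rim at (253,385). I'll check that by projection.

```bash
python3 - <<'E'
from h import *
p=arm.get_state()["ee_pos"]
f=lambda P:((proj("side",P)-[220,110])*4).round(1)
for z in(.1904,.1304,.1015): print(z,f([p[0],p[1],z]))
S=lambda u,v:(220+u/4,110+v/4)
print("ring",atz("side",S(253,385),.1015),"tip",atz("side",S(252,362),.1304),"collar",atz("side",S(254,293),.1904))
E
```

```text
0.1904 [251.2 284.1]
0.1304 [250.9 355. ]
0.1015 [250.7 387.2]
ring [0.51345721 0.05260604 0.1015    ] tip [0.51030683 0.06200922 0.1304    ] collar [0.508513   0.06355262 0.1904    ]
```

Emit:
servo_tool:
  motion:
    - [0,0,0,-0.04,0,0,0]
    - [0,0,0,-0.08,0,0,0]
    - [0,0,0,-0.12,0,0,0]
    - [0,0,0,-0.15,0,0,0]
    - [0,0,0,-0.17,0,0,0]
    - [0,0,0,-0.17,0,0,0]

```text
time_s: 13.95
ee_pos: [0.5137, 0.0544, 0.2418]
tcp_rot: [0.924, 0.383, -0.001, -0.0]
contact_force: [0.4, -0.1, -0.3]
opening: 0.0165
grip_force: 43.9
```

```bash
python3 - <<'E'
from h import *
for i in range(3):
  s=arm.get_state(); print(s["ee_pos"].round(4),s["contact_force"].round(2),s["moment"].round(3))
  snap("side",f"d{i}.png",(255,160,315,220),10)
E
```

```text
[0.5137 0.0544 0.2418] [ 0.37 -0.09 -0.27] [0.011 0.031 0.04 ]
[0.514  0.0544 0.2424] [ 0.86 -0.35 -0.88] [ 0.018 -0.012 -0.016]
[0.5142 0.0544 0.2428] [ 0.08 -0.31  1.11] [ 0.022  0.002 -0.014]
```

Emit:
servo_tool:
  motion:
    - [0,0,0,-0.03,0,0,0]
    - [0,0,0,-0.06,0,0,0]
    - [0,0,0,-0.09,0,0,0]
    - [0,0,0,-0.12,0,0,0]
    - [0,0,0,-0.14,0,0,0]
    - [0,0,0,-0.14,0,0,0]

```text
time_s: 14.7
ee_pos: [0.5136, 0.0543, 0.2068]
tcp_rot: [0.924, 0.384, -0.001, -0.0]
contact_force: [0.8, 0.1, -0.8]
opening: 0.0166
grip_force: 43.9
```

Emit:
servo_tool:
  motion:
    - [0,0,0,-0.01,0,0,0]
    - [0,0,0,-0.02,0,0,0]
    - [0,0,0,-0.03,0,0,0]
    - [0,0,0,-0.03,0,0,0]

```text
time_s: 15.1
ee_pos: [0.5139, 0.0544, 0.2]
tcp_rot: [0.924, 0.383, -0.0, -0.0]
contact_force: [-0.3, -0.1, -0.0]
opening: 0.017
grip_force: 43.9
```

Emit:
servo_tool:
  motion:
    - [0,0,0,-0.005,0,0,0]
    - [0,0,0,-0.01,0,0,0]
    - [0,0,0,-0.01,0,0,0]

```text
time_s: 15.4
ee_pos: [0.514, 0.0544, 0.1977]
tcp_rot: [0.924, 0.383, -0.0, 0.0]
contact_force: [0.8, -0.6, -1.5]
opening: 0.0169
grip_force: 43.9
```

Emit:
servo_tool:
  motion:
    - [0,0,0,-0.003,0,0,0]
    - [0,0,0,-0.006,0,0,0]
    - [0,0,0,-0.006,0,0,0]

```text
time_s: 15.7
ee_pos: [0.5141, 0.0544, 0.1962]
tcp_rot: [0.924, 0.383, -0.0, 0.0]
contact_force: [-0.2, -0.4, -0.2]
opening: 0.0175
grip_force: 43.9
```

Emit:
servo_tool:
  motion:
    - [0,0,0,-0.004,0,0,0]
    - [0,0,0,-0.006,0,0,0]
    - [0,0,0,-0.006,0,0,0]

```text
time_s: 16.0
ee_pos: [0.5146, 0.0547, 0.1957]
tcp_rot: [0.924, 0.383, 0.001, 0.0]
contact_force: [-1.7, 1.1, 6.9]
opening: 0.0168
grip_force: 44.7
```

```bash
python3 - <<'E'
from h import *
for i in range(4):
  s=arm.get_state(); print(s["ee_pos"].round(4),s["contact_force"].round(2)); optics.snapshot("side")
E
```

```text
[0.5146 0.0547 0.1957] [-1.69  1.13  6.9 ]
[0.5145 0.0547 0.1957] [-1.39  1.32  6.22]
[0.5145 0.0547 0.1957] [-1.3   0.68  6.59]
[0.5145 0.0547 0.1957] [-1.94 -0.01  5.88]
```

The collar met the rim at the expected height. I'll ease the load and let go.

Emit:
servo_tool:
  motion:
    - [0,0,0,0.003,0,0,0]
    - [0,0,0,0.003,0,0,0]
    - [0.3,0,0,0.003,0,0,0]
    - [0.6,0,0,0.003,0,0,0]
    - [1,0,0,0.003,0,0,0]
    - [1,0,0,0.003,0,0,0]
    - [1,0,0,0.003,0,0,0]

```text
time_s: 16.9
ee_pos: [0.5141, 0.0544, 0.1954]
tcp_rot: [0.924, 0.383, -0.0, -0.0]
contact_force: [0.7, -0.1, -1.1]
opening: 0.0816
grip_force: 0.0
```

Emit:
servo_tool:
  motion:
    - [1,0,0,0.05,0,0,0]
    - [1,0,0,0.15,0,0,0]
    - [1,0,0,0.3,0,0,0]
    - [1,0,0,0.45,0,0,0]
    - [1,0,0.15,0.5,0,0,0]
    - [1,0,0.35,0.5,0,0,0]
    - [1,0,0.55,0.5,0,0,0]
    - [1,0,0.65,0.5,0,0,0]

```text
time_s: 17.7
ee_pos: [0.513, 0.2217, 0.3222]
tcp_rot: [0.923, 0.386, 0.001, -0.001]
contact_force: [-0.4, -0.1, -0.5]
opening: 0.0853
grip_force: 0.0
```

```bash
python3 - <<'E'
from h import *
s=arm.get_state(); print(s["ee_pos"],s["contact_force"],s["time_s"])
a=optics.snapshot("side")[120:240,220:340,::-1];b=optics.snapshot("top")[160:260,240:340,::-1]
cv2.imwrite("pics/c8.png",np.hstack([cv2.resize(x,(400,400),interpolation=2) for x in(a,b)]))
E
```

```text
[0.51302228 0.22172084 0.32216971] [-0.38843905 -0.09170388 -0.54039223] 17.7
```

View pics/c8.png

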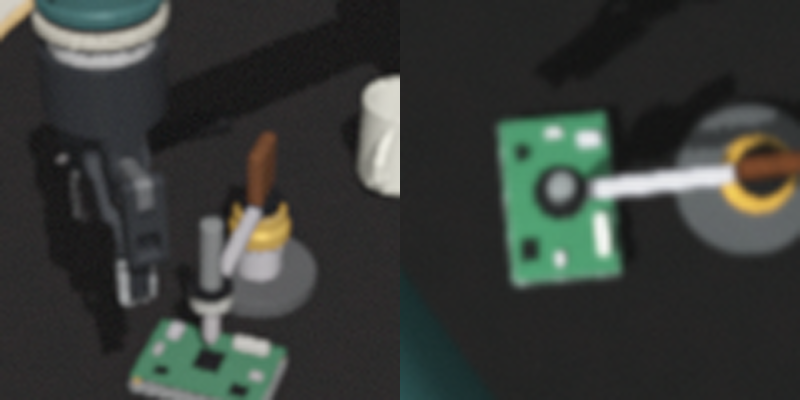

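The probe stands upright with its collar on the ring. In the top half of the picture the collar is at (561,189), directly over the chip, and the robot is clear. Handing in.

```bash
python3 -c "
from h import *
print(ticket.close_job())"
```

```text
the job is handed in; nothing more can be done
None
```

The job is handed in, with no verdict shown: the peg is wedged with the ring over the chip (14–17 N while turning), and the probe stands upright in the ring with its collar on the rim.

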